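# Open the child-proof thinner tin

### The arm

A 6-joint arm with a two-finger parallel gripper is mounted at the origin on a cart in front of the work surface, level with it; the furniture and walls round the work are solid. World frame = base frame: x ahead of the robot, y to its left, z up, the work surface at z = 0. Lengths are in m, angles in rad, forces in N, time in s.
With the tool pointing down it reaches from about 0.425 to 0.95 m from the base axis. Payload 14.7 kg.
Tool frame: the origin (TCP) lies on the front face of the gripper's body, between the roots of the fingers; the fingertips stand 73 mm ahead of it and the grasp point (between the pads) lies 54 mm ahead of it; z points along the fingers, y is the line along which they close (so a half turn about z gives the same grasp; the last joint's range is limited). The gripper opens to 85 mm and grips with 20 to 120 N. Pads are 22 mm wide; open, the fingers measure 114 mm over their backs; the gripper's body (76 mm by 85 mm) begins 54 mm behind the grasp point. The pads swing forward as they close: fully open they stand 13 mm farther back than shut.
Start: joints at [-0.047, 0.48, 1.596, -0, 1.065, -0.047], TCP at [0.65, 0, 0.304] pointing down, gripper open.
Joint ranges: [-2.75, 2.75], [-0.82, 2.05], [0.23, 2.67], [-1.56, 4.7], [0.09, 2.69], [-2.92, 2.92]. Speed limits (rad/s): [1.89, 1.89, 2.39, 3.01, 3.01, 3.01].

### API

Orientations are given as a unit quaternion [x, y, z, w].
In Python, from bench import bot gives the robot as it stands. The module is installed in compiled form; this text tells all that it offers.
- The arm moves only by the tool carry_out, never from a script. Its argument "moves" is a list of rows, each an object with "fingers": the finger opening in mm, from 0 to 85.4; "delta_pos": the shift along the tool's x, y, z in units of 40 mm (1.0 is 40 mm), a list of three; "rot": the turn, a rotation vector about the tool's x, y, z in units of 6 degrees (1.0 is 6 degrees), a list of three. A call has exactly 8 rows; each row shifts and turns the commanded pose from where the row before left it, along the tool's axes as they then stand; what a row does not reach is not made up. A row lasts 1/12 s, in which the tool goes at most 41.7 mm and 7.16 degrees, less where a joint would pass 70% of its speed; a pose out of reach is approached as far as the arm can. A call is refused whole if a number of a shift passes 1 or a number of a turn 1, either way. A call with a gripper value outside its range is refused whole. The fingers move at their own pace and stop on an object; the grip force is fixed at half the most. Time passes only in rows, so rows that do not move let the fingers close, or fill a call up. It gives the time, the measured TCP pose, the force, the opening and the grip force at its end, in the units of the state.
- bot.get_state(): the state, without advancing time (a new reading comes with each control period).
- bot.capture(name): name is "scene" or "side" or "wrist"; returns the picture (400x640x3 uint8, red, green, blue); there is no depth.
- bot.calibration(name): a dict with "camera_matrix" (3x3 intrinsics, pixels), "rvec" (rotation vector, rad) and "tvec" (3), from world to camera coordinates, as OpenCV has them. Camera axes: x right, y down, z forward; pixel columns grow to the right and rows downward; lengths in m; the calibration is good to about 2 mm. A picture is of the moment at which its call begins: read the wrist's pose just before it. calibration takes no time and is no camera call; for the wrist camera it gives the pose at the moment of the call.
- bot.hand_in(): hands the job in; it is judged then, once.
The state is a dict: "clock": time; "q": joint angles; "qd": joint speeds; "tau": joint torques, N m; "tool_pos": TCP position; "orientation": TCP orientation; "contact_force": force on the tool from outside, world axes, zero at the start; "wrist_torque": the same for the moment, N m; "opening": opening from 0.0 (shut) to 1.0 (fully open); "grip_force": force on a finger pad.
Only numpy, scipy, OpenCV 4.12 (cv2) and the standard library are available. Lean on these libraries where they do the work, as an engineer would, in place of code of your own. Each camera call takes 0.05 s, during which the arm holds its last target. There are 200 camera calls.

### The job

Open the thinner tin so that the brush can be rinsed: press its red child-proof cap down against its spring (about 12 N; never lean on it with more than 20 N) and turn it anticlockwise under that pressure until it comes free, without wrenching it against its stop. Lift the cap off and set it down gently, open side down, flat in the middle of the steel dish. Keep the tin standing in its wooden cradle and do not disturb the brush, the black cup and the dark wood block.

Things in the scene. Friction and masses are not known exactly. Their poses are not given: they have to be found in the camera images.
- tin: Blue oblong thinner tin with a paper label, 64 x 94 x 120 mm (x, y, z), 0.4 to 0.8 kg, loose in the cradle with 1.5 mm play all round. Origin: centre of its underside, z up. The neck rises from the middle of its top. Pulled up with the cap still locked, the whole tin comes out of the cradle.
- neck: Aluminium neck, part of the tin (same origin and axes), 32 mm across, rim at z = 147.5 mm, with a four-start thread under the cap. With the shell pressed about 10 to 12 N and caught, the cap climbs the thread by 3.5 mm in about 45 degrees anticlockwise (seen from above), then turns level; it lifts off from about 62 to 77 degrees after the catch. At 78 a solid stop ends the turn.
- cap_shell: Red ribbed shell of the tin's child-proof cap, 53 mm across, 31 mm tall; grip it here. Origin: centre of its underside, z up, top at +31 mm; shut, 129.5 mm above the tin's underside. It spins idly on a hidden inner cap; pressed down up to 4 mm (spring: 6 N to start, 12 N fully down, then hard) its teeth catch the inner cap within 0 to 95 degrees of turn, which differs each time.
- cradle: Wooden cradle, fixed: ply foot 104 x 134 x 9 mm, four cleats 34 mm high round the tin. Origin: centre of its underside, z up; the tin stands at z = 9 mm.
- dish: Round shallow stainless dish, fixed, 151 mm across the rim, rim 19 mm high, flat floor 110 mm across at z = 8.2 mm. Origin: centre of its underside, z up. The cap goes in here open side down; off the tin, the inner cap's edge is the cap's foot, 4 mm below the shell's underside, and the cap weighs 90 g. Standing there the shell's origin is 12.2 mm above the dish's origin.
- brush: Paint brush with a red handle, 214 x 41 x 12 mm, lying along y behind the work. Bystander. Origin: centre of its underside.
- cup: Black plastic stain cup, 58 mm across, 76 mm tall, standing behind the work. Bystander. Origin: centre of its underside.
- wood_block: Dark wood test piece, 50 x 75 x 32 mm, lying behind the work, right of the cup. Bystander. Origin: centre of its underside.
Mind the look-alikes: they are no part of the job. Of the things shaped like the part that bears cap_shell, the red one is meant.

How it is judged:
On the way:
1. the cap is free and lifted clear of the neck while the tin stands in its cradle (z of cap_shell in the frame of tin above 0.156 m and z of tin in the frame of cradle below 0.013 m and angle between tin's own z axis and vertical below 0.06 rad), for 0.1 s.
At the end, for the whole second after the job is handed in: The cap stands flat, open side down, at rest on the dish's floor, its centre within 30 mm of the dish's centre and tilted less than 0.1 rad; the tin stands upright (within 0.06 rad) on the floor of its cradle (less than 4 mm up) (horizontal distance between cap_shell and dish below 0.03 m and z of cap_shell in the frame of dish between 0.006 and 0.016 m and angle between cap_shell's own z axis and vertical below 0.1 rad and linear speed of cap_shell below 0.03 m/s and z of tin in the frame of cradle below 0.013 m and angle between tin's own z axis and vertical below 0.06 rad); the robot touches nothing.
It fails at once if the cap is forced: more than 38 N in all between cap and neck (good work makes about 15 steadily; the rest is for jolts) (contact force between neck and anything else above 38 N).
It fails at once if the tin lifted 8 mm or tipped 0.15 rad in its cradle (z of tin in the frame of cradle above 0.017 m or angle between tin's own z axis and vertical above 0.15 rad).
It fails at once if the cap dropped or thrown: out of the fingers and faster than 0.45 m/s (contact force between the fingers and cap_shell below 0.05 N and linear speed of cap_shell above 0.45 m/s).
It fails at once if the brush, the cup or the wood block moved more than 20 mm (distance of any of brush, cup, wood_block from where it was at the start of the episode above 0.02 m).
It also fails if it takes over 58 s, if anything falls off the work surface, if the arm or the gripper's body presses on something with over 40 N, if the wrist force passes 120 N, or if a joint passes its speed limit or range.

## Working session

There is one attempt and no reset: what is moved stays moved. The work goes in short steps, Python scripts to look and compute and a tool call to move; the robot and the scene stay as the last step left them, time stands still between calls to the robot, and variables do not carry over. Pictures are saved under pics/ and viewed, at most 10 in all, crops included, and the job is handed in when it is done.

Besides the shell and the picture viewer there is one more tool, called after "Emit:" as name(argument=value, ...), one argument or row to a line, values as JSON. carry_out: Moves the arm, as the interface text tells. Its arguments: {"type":"object","properties":{"moves":{"type":"array"}},"required":["moves"]}

```bash
mkdir -p pics; cat > h.py <<'E'
import numpy as np, cv2
from bench import bot
def cal(n):
    c=bot.calibration(n); return [np.array(c[k],float) for k in("camera_matrix","rvec","tvec")]
def P(n):
    K,r,t=cal(n); return K@np.hstack([cv2.Rodrigues(r)[0],t.reshape(3,1)])
def proj(n,X):
    K,r,t=cal(n); return cv2.projectPoints(np.array(X,float).reshape(-1,3),r,t,K,None)[0].reshape(-1,2)
def tri(Pa,a,Pb,b):
    X=cv2.triangulatePoints(Pa,Pb,np.array(a,float).reshape(2,1),np.array(b,float).reshape(2,1)).ravel(); return X[:3]/X[3]
def onz(n,px,z):
    M=P(n); H=M[:,[0,1,3]].copy(); H[:,2]+=M[:,2]*z
    v=np.linalg.solve(H,np.array([*px,1.])); return v[:2]/v[2]
def save(n,f):
    im=bot.capture(n); cv2.imwrite('pics/'+f,im[:,:,::-1]); return im
E
python3 - <<'E'
from h import *
a=save('scene','s0.png');b=save('side','d0.png')
cv2.imwrite('pics/both.png',np.vstack([cv2.imread('pics/s0.png'),cv2.imread('pics/d0.png')])[:, :])
s=cv2.imread('pics/both.png');cv2.imwrite('pics/both.png',cv2.resize(s,(480,600)))
s=bot.get_state();print({k:np.round(v,3) for k,v in s.items()})
for n in('scene','side','wrist'):print(n,[np.round(x,3).tolist() for x in cal(n)])
E
```

```text
{'clock': np.float64(0.1), 'q': array([-0.047,  0.481,  1.597,  0.   ,  1.065, -0.047]), 'qd': array([-0.003, -0.003, -0.001,  0.001, -0.001, -0.   ]), 'tau': array([ 2.0000e-03, -9.5226e+01, -4.3104e+01, -0.0000e+00,  5.0000e-03,
       -0.0000e+00]), 'tool_pos': array([0.65 , 0.   , 0.303]), 'orientation': array([ 0.707,  0.707, -0.   , -0.   ]), 'contact_force': array([ 0.115,  0.235, -0.097]), 'wrist_torque': array([ 0.005, -0.026,  0.013]), 'grip_force': np.float64(0.0), 'opening': np.float64(1.001)}
scene [[[381.354, 0.0, 318.233], [0.0, 381.354, 193.187], [0.0, 0.0, 1.0]], [1.913, -0.783, 0.454], [-0.384, 0.321, 0.466]]
side [[[401.057, 0.0, 318.266], [0.0, 401.057, 200.931], [0.0, 0.0, 1.0]], [0.378, -2.678, 1.323], [0.618, 0.116, 0.899]]
wrist [[[284.388, 0.0, 318.221], [0.0, 284.388, 201.09], [0.0, 0.0, 1.0]], [-2.842, -0.0, 0.002], [-0.648, -0.038, 0.38]]
```

View pics/s0.png

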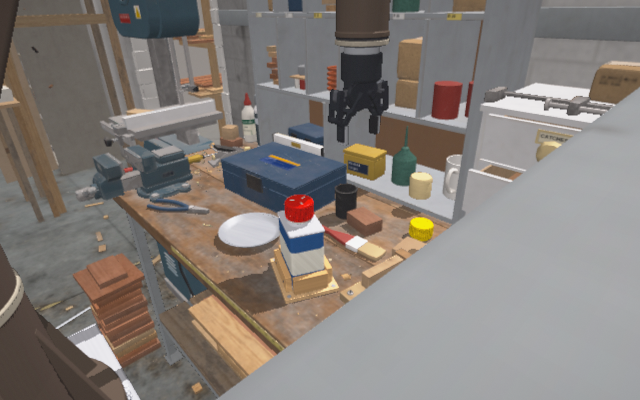

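View pics/d0.png

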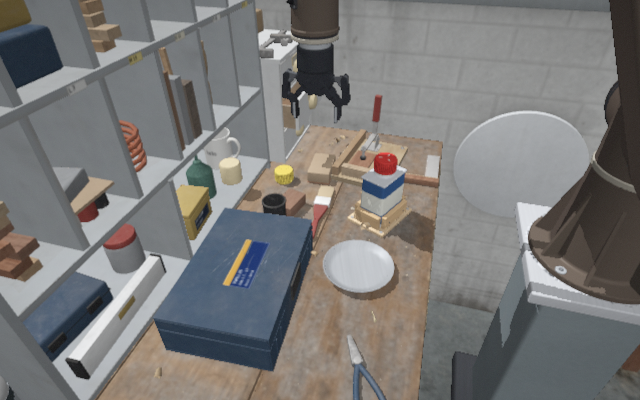

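Scene view: the red cap is at (299,208) on the tin in its cradle, and the dish is at (250,231). The cup is at (345,200), the block at (365,221) and the brush at (355,241). The side view has the red cap at (385,163) and the dish at (358,267).
Candidates for the cap: red at scene (299,208) and yellow at scene (421,230). Red fits, both by colour and because it sits on the tin. I'll confirm it in a crop and measure.

```bash
cat > m.py <<'E'
from h import *
def red(im,c,w):
    hsv=cv2.cvtColor(im,cv2.COLOR_RGB2HSV);m=(((hsv[...,0]<8)|(hsv[...,0]>172))&(hsv[...,1]>170)&(hsv[...,2]>70)).astype(np.uint8)
    k=np.zeros_like(m);k[c[1]-w:c[1]+w,c[0]-w:c[0]+w]=1;m*=k
    n,l,s,ce=cv2.connectedComponentsWithStats(m);i=1+np.argmax(s[1:,4]);return s[i],ce[i],l==i
def dish(im,c,w):
    hsv=cv2.cvtColor(im,cv2.COLOR_RGB2HSV);m=((hsv[...,1]<45)&(hsv[...,2]>110)).astype(np.uint8)
    k=np.zeros_like(m);k[c[1]-w:c[1]+w,c[0]-w:c[0]+w]=1;m*=k
    n,l,s,ce=cv2.connectedComponentsWithStats(m);i=1+np.argmax(s[1:,4])
    cn=max(cv2.findContours((l==i).astype(np.uint8),0,1)[0],key=len);return s[i],cv2.fitEllipse(cv2.convexHull(cn))
E
python3 - <<'E'
from m import *
a=cv2.imread('pics/s0.png')[:,:,::-1].copy();b=cv2.imread('pics/d0.png')[:,:,::-1].copy()
ra,rb=red(a,(299,208),22),red(b,(385,163),20)
print(ra[:2],rb[:2]);X=tri(P('scene'),ra[1],P('side'),rb[1]);print('cap mid',X)
da,db=dish(a,(250,231),38),dish(b,(358,267),42);print(da,db)
D=tri(P('scene'),da[1][0],P('side'),db[1][0]);print('dish',D, onz('scene',da[1][0],.015),onz('side',db[1][0],.015))
for n,im,e in(('scene',a,da),('side',b,db)):
    ang=np.linspace(0,6.28,24);x=[(D[0]+.0755*np.cos(t),D[1]+.0755*np.sin(t),.019) for t in ang]
    p=proj(n,x);print(n,p.min(0),p.max(0))
    ang=np.linspace(0,6.28,60);p=proj(n,[(X[0]+.0265*np.cos(t),X[1]+.0265*np.sin(t),X[2]+h) for t in ang for h in(-.0155,.0155)]);print('cap',p.min(0),p.max(0))
c=np.hstack([cv2.resize(a[180:310,220:350],(400,400)),cv2.resize(b[130:260,330:460],(400,400))]);cv2.imwrite('pics/crop1.png',c[:,:,::-1])
E
```

```text
(array([285, 195,  29,  27, 654], dtype=int32), array([299.03211009, 208.20489297])) (array([374, 153,  23,  22, 370], dtype=int32), array([384.95135135, 164.08918919]))
cap mid [ 0.4848189  -0.00147964  0.15192551]
(array([ 218,  210,   70,   56, 2036], dtype=int32), ((267.099609375, 236.99102783203125), (55.54443359375, 95.45841979980469), 97.04789733886719)) (array([ 322,  229,   73,   64, 3330], dtype=int32), ((357.2122497558594, 261.3511962890625), (62.494224548339844, 74.41621398925781), 105.4915771484375))
dish [ 0.5123139   0.16266146 -0.00329136] [0.50725887 0.14107999] [0.50199906 0.18553684]
scene [229.85428026 214.63317586] [295.71660387 250.08751947]
cap [283.26571812 194.55425364] [313.21855796 223.66576405]
side [320.41204181 229.09751281] [389.62192756 277.93453005]
cap [372.38195237 151.87006842] [397.02419951 175.74123402]
```

View pics/crop1.png

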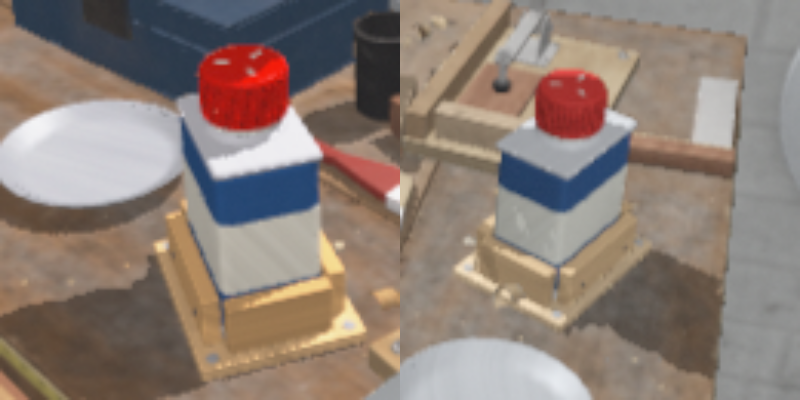

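The crop confirms it: the red ribbed cap sits on the blue/white tin in the wooden cradle. Its mid height measured 0.152 against about 0.154 expected. Next I'll move above it and fit the dish.

Emit:
carry_out(
  moves=[
    {"fingers": 85, "delta_pos": [0, -0.6, 0], "rot": [0, 0, 0]},
    {"fingers": 85, "delta_pos": [0, -0.6, 0], "rot": [0, 0, 0]},
    {"fingers": 85, "delta_pos": [0, -0.6, 0], "rot": [0, 0, 0]},
    {"fingers": 85, "delta_pos": [0, -0.6, 0], "rot": [0, 0, 0]},
    {"fingers": 85, "delta_pos": [0, -0.6, 0], "rot": [0, 0, 0]},
    {"fingers": 85, "delta_pos": [0, -0.6, 0], "rot": [0, 0, 0]},
    {"fingers": 85, "delta_pos": [0, -0.5, 0], "rot": [0, 0, 0]},
    {"fingers": 85, "delta_pos": [0, 0, 0], "rot": [0, 0, 0]},
  ],
)

```text
clock: 0.77
tool_pos: [0.4822, 0.0002, 0.3035]
orientation: [0.707, 0.707, -0.001, -0.001]
contact_force: [0.3, -0.7, -0.5]
opening: 0.998
grip_force: 0.0
```

```bash
python3 - <<'E'
from m import *
from scipy.optimize import least_squares
im=save('wrist','w1.png')
K,r,t=cal('wrist');R=cv2.Rodrigues(r)[0];s=bot.get_state();print(s['tool_pos'],s['q'],'cam',-R.T@t)
print('cap expected px',proj('wrist',[[.485,-.0015,.1695]]))
T=np.linspace(0,2*np.pi,72)
def f(v):
    o=[]
    c=[(v[0]+.0755*np.cos(q),v[1]+.0755*np.sin(q),.019) for q in T]
    p=proj('scene',c);o+=[p[:,0].min()-218,p[:,1].min()-212]
    p=proj('side',c);o+=[p[:,0].min()-322,p[:,0].max()-395,p[:,1].min()-242.5]
    return o
q=least_squares(f,[.51,.16]);print('dish',q.x,q.fun)
E
```

```text
[4.84417414e-01 7.35823487e-05 3.03945918e-01] [-6.24314233e-02  2.49523291e-01  1.96488110e+00 -1.39286340e-05
  9.28050956e-01 -6.23707067e-02] cam [0.48349303 0.07607855 0.37349764]
cap expected px [[320.48721878 219.17151174]]
dish [0.49839971 0.19898692] [-2.12812988e+00 -4.21980417e-01  1.88953326e-03 -1.23004607e+00
 -2.12106965e+00]
```

View pics/w1.png

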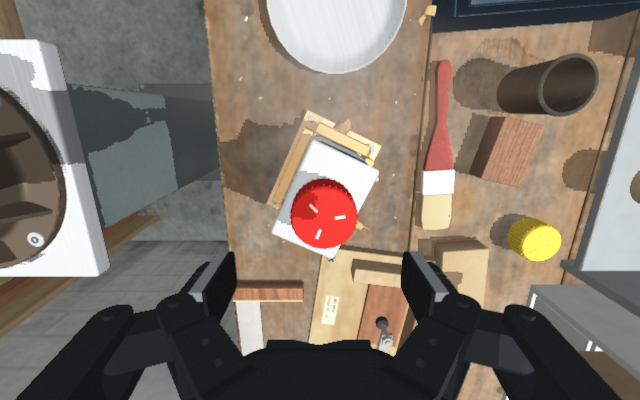

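The wrist view shows the red cap at (324,213) on the tin, the dish at (336,5) cut off by the top edge, and the yellow look-alike at (535,239). I'll fit the cap and dish jointly over all three views.

```bash
python3 - <<'E'
from m import *
from scipy.optimize import least_squares
ims={n:cv2.imread('pics/'+f)[:,:,::-1].copy() for n,f in(('scene','s0.png'),('side','d0.png'),('wrist','w1.png'))}
C={'scene':((299,208),22),'side':((385,163),20),'wrist':((324,213),45)}
bb={n:red(ims[n],*C[n])[0] for n in ims};print(bb)
T=np.linspace(0,2*np.pi,72);use=['wrist','side','scene']
def box(n,v):
    p=proj(n,[(v[0]+.0265*np.cos(q),v[1]+.0265*np.sin(q),v[2]+h) for q in T for h in(-.0155,.0155)]);return np.r_[p.min(0),p.max(0)]
def f(v,use):
    o=[]
    for n in use:
        b=bb[n];d=box(n,v)-[b[0]-.5,b[1]-.5,b[0]+b[2]-.5,b[1]+b[3]-.5]
        o+=list(d if n=='wrist' else d[:3])   # lower edge shaded in the outer views
    return o
for u in(use,['wrist'],['wrist','side'],['wrist','scene']):
    q=least_squares(f,[.485,0,.152],args=(u,),loss='soft_l1');print(u,q.x,np.round(q.fun,1))
# dish from the wrist
g=lambda v:(lambda p:[p[:,0].min()-266,p[:,0].max()-406,p[:,1].max()-73])(proj('wrist',[(v[0]+.0755*np.cos(q),v[1]+.0755*np.sin(q),.019) for q in T]))
q=least_squares(g,[.5,.19]);print('dish',q.x,q.fun)
E
```

```text
{'scene': array([285, 195,  29,  27, 654], dtype=int32), 'side': array([374, 153,  23,  22, 370], dtype=int32), 'wrist': array([ 291,  179,   67,   69, 3406], dtype=int32)}
['wrist', 'side', 'scene'] [ 0.4874024  -0.00184351  0.14997466] [-1.  -2.5  0.   1.  -2.3 -0.1 -0.7  0.1  0.6  0.9]
['wrist'] [ 0.48791398 -0.00500407  0.14291824] [ 0.6 -0.7 -0.6  0.6]
['wrist', 'side'] [ 0.48763239 -0.00408078  0.14647911] [-0.2 -0.8 -0.4  1.6 -2.3  0.7 -0.8]
['wrist', 'scene'] [ 0.48766416 -0.00171115  0.14988671] [-0.6 -2.7  0.4  0.8  0.1  0.6  0.9]
dish [0.50195945 0.19533305] [-0.97208752  0.96792478  0.14176998]
```

Emit:
carry_out(
  moves=[
    {"fingers": 85, "delta_pos": [-0.08, 0.08, 0.2], "rot": [0, 0, 1]},
    {"fingers": 85, "delta_pos": [0, 0, 0.2], "rot": [0, 0, 1]},
    {"fingers": 85, "delta_pos": [0, 0, 0], "rot": [0, 0, 1]},
    {"fingers": 85, "delta_pos": [0, 0, 0], "rot": [0, 0, 1]},
    {"fingers": 85, "delta_pos": [0, 0, 0], "rot": [0, 0, 1]},
    {"fingers": 85, "delta_pos": [0, 0, 0], "rot": [0, 0, 1]},
    {"fingers": 85, "delta_pos": [0, 0, 0], "rot": [0, 0, 1]},
    {"fingers": 85, "delta_pos": [0, 0, 0], "rot": [0, 0, 1]},
  ],
)

```text
clock: 1.48
tool_pos: [0.4902, -0.0032, 0.2878]
orientation: [0.935, 0.356, 0.0, 0.0]
contact_force: [0.5, -0.3, -0.1]
opening: 0.992
grip_force: 0.0
```

Emit:
carry_out(
  moves=[
    {"fingers": 85, "delta_pos": [0, 0, 0], "rot": [0, 0, 1]},
    {"fingers": 85, "delta_pos": [0, 0, 0], "rot": [0, 0, 1]},
    {"fingers": 85, "delta_pos": [0, 0, 0], "rot": [0, 0, 1]},
    {"fingers": 85, "delta_pos": [0, 0, 0], "rot": [0, 0, 1]},
    {"fingers": 85, "delta_pos": [0, 0, 0], "rot": [0, 0, 1]},
    {"fingers": 85, "delta_pos": [0, 0, 0], "rot": [0, 0, 1]},
    {"fingers": 85, "delta_pos": [0, 0, 0], "rot": [0, 0, 1]},
    {"fingers": 85, "delta_pos": [0, 0, 0], "rot": [0, 0, 0]},
  ],
)

```text
clock: 2.15
tool_pos: [0.4902, -0.0032, 0.2878]
orientation: [1.0, -0.003, 0.0, 0.0]
contact_force: [0.4, 0.1, -0.1]
opening: 0.998
grip_force: 0.0
```

```bash
python3 - <<'E'
from m import *
from scipy.optimize import least_squares
import time
bot.capture('wrist');bot.capture('wrist')
im=save('wrist','w2.png')
s=bot.get_state();print(s['tool_pos'],s['q'],s['orientation'],s['contact_force'],s['wrist_torque'])
T=np.linspace(0,2*np.pi,72)
e=proj('wrist',[[.4875,-.003,.154]])[0].astype(int);b=red(im,e,60)[0];print(e,b)
def f(v,z):
    p=proj('wrist',[(v[0]+.0265*np.cos(q),v[1]+.0265*np.sin(q),z+h) for q in T for h in(-.0155,.0155)])
    return np.r_[p.min(0),p.max(0)]-[b[0]-.5,b[1]-.5,b[0]+b[2]-.5,b[1]+b[3]-.5]
for z in(.148,.151,.154):
    q=least_squares(f,[.4875,-.003],args=(z,));print(z,q.x,np.round(q.fun,1))
E
```

```text
[ 0.48967432 -0.00319718  0.28778968] [-6.84469096e-02  2.76876909e-01  1.97350887e+00  3.59792261e-06
  8.91157366e-01  1.49850710e+00] [9.99998156e-01 1.92002916e-03 2.47895844e-05 3.44549140e-07] [ 0.23783229  0.03952142 -0.53423498] [ 0.02349964  0.03219734 -0.01357764]
[318 218] [ 282  185   71   75 3955]
0.148 [ 0.48303776 -0.00172793] [-0.5 -1.1  0.5  1.1]
0.151 [ 0.48420113 -0.00173652] [-1.1 -1.6  1.1  1.7]
0.154 [ 0.48536402 -0.00174511] [-1.7 -2.1  1.7  2.4]
```

Cap centre is (0.4855, −0.0017); the first wrist view was still settling by about 2 mm, and correcting for that makes the two agree. Descending.

Emit:
carry_out(
  moves=[
    {"fingers": 85, "delta_pos": [-0.105, -0.0375, 0.25], "rot": [0, 0, 0]},
    {"fingers": 85, "delta_pos": [0, 0, 0.35], "rot": [0, 0, 0]},
    {"fingers": 85, "delta_pos": [0, 0, 0.35], "rot": [0, 0, 0]},
    {"fingers": 85, "delta_pos": [0, 0, 0.35], "rot": [0, 0, 0]},
    {"fingers": 85, "delta_pos": [0, 0, 0.3], "rot": [0, 0, 0]},
    {"fingers": 85, "delta_pos": [0, 0, 0.2], "rot": [0, 0, 0]},
    {"fingers": 85, "delta_pos": [0, 0, 0.1], "rot": [0, 0, 0]},
    {"fingers": 85, "delta_pos": [0, 0, 0], "rot": [0, 0, 0]},
  ],
)

```text
clock: 2.97
tool_pos: [0.4849, -0.0017, 0.2113]
orientation: [1.0, 0.001, -0.001, -0.0]
contact_force: [-0.6, 0.1, -0.3]
opening: 0.994
grip_force: 0.0
```

Emit:
carry_out(
  moves=[
    {"fingers": 60, "delta_pos": [0, 0, 0], "rot": [0, 0, 0]},
    {"fingers": 58, "delta_pos": [0, 0, 0], "rot": [0, 0, 0]},
    {"fingers": 56, "delta_pos": [0, 0, 0], "rot": [0, 0, 0]},
    {"fingers": 54, "delta_pos": [0, 0, 0], "rot": [0, 0, 0]},
    {"fingers": 52, "delta_pos": [0, 0, 0], "rot": [0, 0, 0]},
    {"fingers": 50, "delta_pos": [0, 0, 0], "rot": [0, 0, 0]},
    {"fingers": 48, "delta_pos": [0, 0, 0], "rot": [0, 0, 0]},
    {"fingers": 48, "delta_pos": [0, 0, 0], "rot": [0, 0, 0]},
  ],
)

```text
clock: 3.63
tool_pos: [0.4853, -0.0018, 0.2124]
orientation: [1.0, 0.0, 0.0, 0.0]
contact_force: [-1.7, -1.7, 4.9]
opening: 0.598
grip_force: 61.1
```

```bash
python3 - <<'E'
from h import *
save('side','d1.png')
a=cv2.imread('pics/d1.png')[60:260,300:460];b=None
a=cv2.resize(a,(480,600));save('wrist','w3.png')
s=bot.get_state();print({k:np.round(s[k],3).tolist() for k in('clock','tool_pos','orientation','contact_force','wrist_torque','opening','grip_force')})
cv2.imwrite('pics/c2.png',a)
E
```

```text
{'clock': 3.733, 'tool_pos': [0.485, -0.002, 0.212], 'orientation': [1.0, 0.0, 0.0, 0.0], 'contact_force': [-0.879, -1.939, 6.91], 'wrist_torque': [-0.345, 0.098, 0.053], 'opening': 0.595, 'grip_force': 61.055}
```

View pics/c2.png

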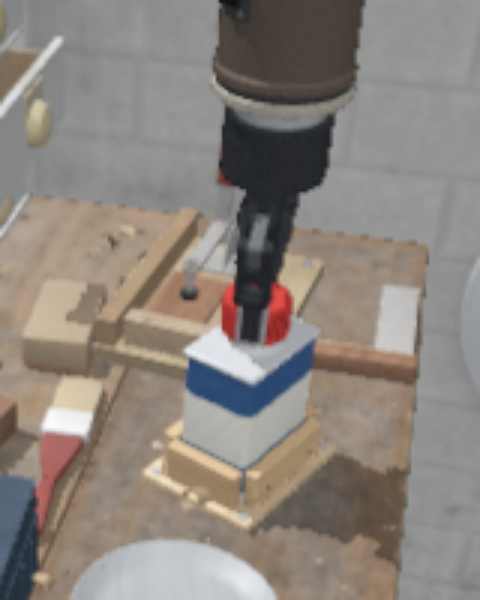

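The cap is gripped at about 51 mm with small side forces, and the push is already 6.9 N. Pressing further in small steps.

Emit:
carry_out(
  moves=[
    {"fingers": 48, "delta_pos": [0, 0, 0.015], "rot": [0, 0, 0]},
    {"fingers": 48, "delta_pos": [0, 0, 0.015], "rot": [0, 0, 0]},
    {"fingers": 48, "delta_pos": [0, 0, 0.015], "rot": [0, 0, 0]},
    {"fingers": 48, "delta_pos": [0, 0, 0.015], "rot": [0, 0, 0]},
    {"fingers": 48, "delta_pos": [0, 0, 0], "rot": [0, 0, 0]},
    {"fingers": 48, "delta_pos": [0, 0, 0], "rot": [0, 0, 0]},
    {"fingers": 48, "delta_pos": [0, 0, 0], "rot": [0, 0, 0]},
    {"fingers": 48, "delta_pos": [0, 0, 0], "rot": [0, 0, 0]},
  ],
)

```text
clock: 4.4
tool_pos: [0.4854, -0.0018, 0.2101]
orientation: [1.0, 0.0, 0.001, 0.0]
contact_force: [-1.8, -0.3, 9.8]
opening: 0.593
grip_force: 61.6
```

```bash
cat > st.py <<'E'
from bench import bot
import numpy as np
from scipy.spatial.transform import Rotation as R
s=bot.get_state();print({k:np.round(s[k],4).tolist() for k in('clock','tool_pos','contact_force','wrist_torque','opening','grip_force')},'q6',np.degrees(s['q'][5]-s['q'][0]).round(2))
E
python3 st.py
```

```text
{'clock': 4.4, 'tool_pos': [0.4854, -0.0018, 0.2101], 'contact_force': [-1.8058, -0.3202, 9.8472], 'wrist_torque': [-0.283, 0.1868, 0.0345], 'opening': 0.5934, 'grip_force': 61.615} q6 90.0
```

Emit:
carry_out(
  moves=[
    {"fingers": 48, "delta_pos": [0, 0, 0.015], "rot": [0, 0, 0]},
    {"fingers": 48, "delta_pos": [0, 0, 0.005], "rot": [0, 0, -0.3]},
    {"fingers": 48, "delta_pos": [0, 0, 0], "rot": [0, 0, -0.4]},
    {"fingers": 48, "delta_pos": [0, 0, 0], "rot": [0, 0, -0.4]},
    {"fingers": 48, "delta_pos": [0, 0, 0], "rot": [0, 0, -0.4]},
    {"fingers": 48, "delta_pos": [0, 0, 0], "rot": [0, 0, -0.3]},
    {"fingers": 48, "delta_pos": [0, 0, 0], "rot": [0, 0, -0.2]},
    {"fingers": 48, "delta_pos": [0, 0, 0], "rot": [0, 0, 0]},
  ],
)

```text
clock: 5.07
tool_pos: [0.4854, -0.0019, 0.2094]
orientation: [0.994, 0.105, 0.001, 0.0]
contact_force: [-1.5, -2.6, 10.5]
opening: 0.596
grip_force: 61.6
```

```bash
python3 st.py
```

```text
{'clock': 5.0667, 'tool_pos': [0.4854, -0.0019, 0.2094], 'contact_force': [-1.4971, -2.5585, 10.499], 'wrist_torque': [-0.4353, 0.2767, 0.0258], 'opening': 0.5961, 'grip_force': 61.6153} q6 77.92
```

Emit:
carry_out(
  moves=[
    {"fingers": 48, "delta_pos": [0, 0, 0.008], "rot": [0, 0, -0.2]},
    {"fingers": 48, "delta_pos": [0, 0, 0], "rot": [0, 0, -0.3]},
    {"fingers": 48, "delta_pos": [0, 0, 0], "rot": [0, 0, -0.3]},
    {"fingers": 48, "delta_pos": [0, 0, 0], "rot": [0, 0, -0.3]},
    {"fingers": 48, "delta_pos": [0, 0, 0], "rot": [0, 0, -0.3]},
    {"fingers": 48, "delta_pos": [0, 0, 0], "rot": [0, 0, -0.1]},
    {"fingers": 48, "delta_pos": [0, 0, 0], "rot": [0, 0, 0]},
    {"fingers": 48, "delta_pos": [0, 0, 0], "rot": [0, 0, 0]},
  ],
)

```text
clock: 5.73
tool_pos: [0.4854, -0.0019, 0.2091]
orientation: [0.983, 0.182, 0.001, 0.0]
contact_force: [-2.0, -3.1, 11.3]
opening: 0.594
grip_force: 61.7
```

```bash
python3 st.py
```

```text
{'clock': 5.7333, 'tool_pos': [0.4854, -0.0019, 0.2091], 'contact_force': [-2.04, -3.0645, 11.2911], 'wrist_torque': [-0.5891, 0.2398, -0.0375], 'opening': 0.5944, 'grip_force': 61.6555} q6 69.0
```

Emit:
carry_out(
  moves=[
    {"fingers": 48, "delta_pos": [0, 0, 0], "rot": [0, 0, -0.2]},
    {"fingers": 48, "delta_pos": [0, 0, 0], "rot": [0, 0, -0.3]},
    {"fingers": 48, "delta_pos": [0, 0, 0], "rot": [0, 0, -0.3]},
    {"fingers": 48, "delta_pos": [0, 0, 0], "rot": [0, 0, -0.3]},
    {"fingers": 48, "delta_pos": [0, 0, 0], "rot": [0, 0, -0.3]},
    {"fingers": 48, "delta_pos": [0, 0, 0], "rot": [0, 0, -0.1]},
    {"fingers": 48, "delta_pos": [0, 0, 0], "rot": [0, 0, 0]},
    {"fingers": 48, "delta_pos": [0, 0, 0], "rot": [0, 0, 0]},
  ],
)

```text
clock: 6.4
tool_pos: [0.4855, -0.0019, 0.2091]
orientation: [0.966, 0.259, 0.001, 0.0]
contact_force: [-2.8, -3.4, 11.9]
opening: 0.596
grip_force: 61.7
```

```bash
python3 st.py
```

```text
{'clock': 6.4, 'tool_pos': [0.4855, -0.0019, 0.2091], 'contact_force': [-2.7862, -3.3569, 11.8705], 'wrist_torque': [-0.7067, 0.2503, 0.0666], 'opening': 0.5962, 'grip_force': 61.6546} q6 60.01
```

Emit:
carry_out(
  moves=[
    {"fingers": 48, "delta_pos": [0, 0, 0], "rot": [0, 0, -0.2]},
    {"fingers": 48, "delta_pos": [0, 0, 0], "rot": [0, 0, -0.3]},
    {"fingers": 48, "delta_pos": [0, 0, 0], "rot": [0, 0, -0.3]},
    {"fingers": 48, "delta_pos": [0, 0, 0], "rot": [0, 0, -0.2]},
    {"fingers": 48, "delta_pos": [0, 0, 0], "rot": [0, 0, 0]},
    {"fingers": 48, "delta_pos": [0, 0, 0], "rot": [0, 0, 0]},
    {"fingers": 48, "delta_pos": [0, 0, 0], "rot": [0, 0, 0]},
    {"fingers": 48, "delta_pos": [0, 0, 0], "rot": [0, 0, 0]},
  ],
)

```text
clock: 7.07
tool_pos: [0.4855, -0.002, 0.2091]
orientation: [0.951, 0.309, 0.001, 0.0]
contact_force: [-1.1, -5.0, 11.6]
opening: 0.597
grip_force: 61.7
```

```bash
python3 st.py
```

```text
{'clock': 7.0667, 'tool_pos': [0.4855, -0.002, 0.2091], 'contact_force': [-1.0884, -4.9627, 11.6394], 'wrist_torque': [-0.7171, 0.1555, -0.0081], 'opening': 0.5969, 'grip_force': 61.6531} q6 54.01
```

Emit:
carry_out(
  moves=[
    {"fingers": 48, "delta_pos": [-0.008, 0.01, 0], "rot": [0, 0, -0.2]},
    {"fingers": 48, "delta_pos": [0, 0, 0], "rot": [0, 0, -0.3]},
    {"fingers": 48, "delta_pos": [0, 0, 0], "rot": [0, 0, -0.3]},
    {"fingers": 48, "delta_pos": [0, 0, 0], "rot": [0, 0, -0.3]},
    {"fingers": 48, "delta_pos": [0, 0, 0], "rot": [0, 0, -0.3]},
    {"fingers": 48, "delta_pos": [0, 0, 0], "rot": [0, 0, -0.1]},
    {"fingers": 48, "delta_pos": [0, 0, 0], "rot": [0, 0, 0]},
    {"fingers": 48, "delta_pos": [0, 0, 0], "rot": [0, 0, 0]},
  ],
)

```text
clock: 7.73
tool_pos: [0.4855, -0.0022, 0.2091]
orientation: [0.924, 0.383, 0.001, 0.0]
contact_force: [-0.7, -0.5, 10.9]
opening: 0.596
grip_force: 61.6
```

```bash
python3 st.py
```

```text
{'clock': 7.7333, 'tool_pos': [0.4855, -0.0022, 0.2091], 'contact_force': [-0.7491, -0.5347, 10.8914], 'wrist_torque': [-0.0063, 0.1056, 0.0792], 'opening': 0.596, 'grip_force': 61.6431} q6 44.99
```

Emit:
carry_out(
  moves=[
    {"fingers": 48, "delta_pos": [0, 0, 0.006], "rot": [0, 0, -0.2]},
    {"fingers": 48, "delta_pos": [0, 0, 0], "rot": [0, 0, -0.3]},
    {"fingers": 48, "delta_pos": [0, 0, 0], "rot": [0, 0, -0.3]},
    {"fingers": 48, "delta_pos": [0, 0, 0], "rot": [0, 0, -0.3]},
    {"fingers": 48, "delta_pos": [0, 0, 0], "rot": [0, 0, -0.3]},
    {"fingers": 48, "delta_pos": [0, 0, 0], "rot": [0, 0, -0.1]},
    {"fingers": 48, "delta_pos": [0, 0, 0], "rot": [0, 0, 0]},
    {"fingers": 48, "delta_pos": [0, 0, 0], "rot": [0, 0, 0]},
  ],
)

```text
clock: 8.4
tool_pos: [0.4856, -0.0022, 0.2089]
orientation: [0.891, 0.454, 0.001, 0.0]
contact_force: [-1.7, -0.0, 11.2]
opening: 0.597
grip_force: 61.7
```

```bash
python3 st.py
```

```text
{'clock': 8.4, 'tool_pos': [0.4856, -0.0022, 0.2089], 'contact_force': [-1.6573, -0.0376, 11.1966], 'wrist_torque': [-0.0347, 0.0662, -0.0021], 'opening': 0.5966, 'grip_force': 61.6736} q6 35.99
```

Emit:
carry_out(
  moves=[
    {"fingers": 48, "delta_pos": [0, 0, 0], "rot": [0, 0, -0.2]},
    {"fingers": 48, "delta_pos": [0, 0, 0], "rot": [0, 0, -0.3]},
    {"fingers": 48, "delta_pos": [0, 0, 0], "rot": [0, 0, -0.3]},
    {"fingers": 48, "delta_pos": [0, 0, 0], "rot": [0, 0, -0.3]},
    {"fingers": 48, "delta_pos": [0, 0, 0], "rot": [0, 0, -0.3]},
    {"fingers": 48, "delta_pos": [0, 0, 0], "rot": [0, 0, -0.1]},
    {"fingers": 48, "delta_pos": [0, 0, 0], "rot": [0, 0, 0]},
    {"fingers": 48, "delta_pos": [0, 0, 0], "rot": [0, 0, 0]},
  ],
)

```text
clock: 9.07
tool_pos: [0.4856, -0.0023, 0.2089]
orientation: [0.853, 0.523, 0.001, 0.001]
contact_force: [-0.3, -0.2, 11.5]
opening: 0.596
grip_force: 61.7
```

```bash
python3 st.py
```

```text
{'clock': 9.0667, 'tool_pos': [0.4856, -0.0023, 0.2089], 'contact_force': [-0.3152, -0.2152, 11.5277], 'wrist_torque': [-0.137, 0.0352, -0.0236], 'opening': 0.5956, 'grip_force': 61.6727} q6 26.99
```

Emit:
carry_out(
  moves=[
    {"fingers": 48, "delta_pos": [0, 0, 0], "rot": [0, 0, -0.2]},
    {"fingers": 48, "delta_pos": [0, 0, 0], "rot": [0, 0, -0.3]},
    {"fingers": 48, "delta_pos": [0, 0, 0], "rot": [0, 0, -0.3]},
    {"fingers": 48, "delta_pos": [0, 0, 0], "rot": [0, 0, -0.3]},
    {"fingers": 48, "delta_pos": [0, 0, 0], "rot": [0, 0, -0.3]},
    {"fingers": 48, "delta_pos": [0, 0, 0], "rot": [0, 0, -0.1]},
    {"fingers": 48, "delta_pos": [0, 0, 0], "rot": [0, 0, 0]},
    {"fingers": 48, "delta_pos": [0, 0, 0], "rot": [0, 0, 0]},
  ],
)

```text
clock: 9.73
tool_pos: [0.4857, -0.0023, 0.2089]
orientation: [0.809, 0.588, 0.001, 0.001]
contact_force: [0.2, -1.0, 11.9]
opening: 0.595
grip_force: 61.7
```

```bash
python3 st.py
```

```text
{'clock': 9.7333, 'tool_pos': [0.4857, -0.0023, 0.2089], 'contact_force': [0.2019, -1.0359, 11.8774], 'wrist_torque': [-0.1328, 0.0999, 0.0122], 'opening': 0.5948, 'grip_force': 61.6708} q6 17.99
```

Emit:
carry_out(
  moves=[
    {"fingers": 48, "delta_pos": [0, 0, 0], "rot": [0, 0, -0.2]},
    {"fingers": 48, "delta_pos": [0, 0, 0], "rot": [0, 0, -0.3]},
    {"fingers": 48, "delta_pos": [0, 0, 0], "rot": [0, 0, -0.3]},
    {"fingers": 48, "delta_pos": [0, 0, 0], "rot": [0, 0, -0.3]},
    {"fingers": 48, "delta_pos": [0, 0, 0], "rot": [0, 0, -0.3]},
    {"fingers": 48, "delta_pos": [0, 0, 0], "rot": [0, 0, -0.1]},
    {"fingers": 48, "delta_pos": [0, 0, 0], "rot": [0, 0, 0]},
    {"fingers": 48, "delta_pos": [0, 0, 0], "rot": [0, 0, 0]},
  ],
)

```text
clock: 10.4
tool_pos: [0.4857, -0.0022, 0.209]
orientation: [0.76, 0.649, 0.001, 0.001]
contact_force: [0.4, -0.4, 11.2]
opening: 0.598
grip_force: 61.6
```

```bash
python3 st.py
```

```text
{'clock': 10.4, 'tool_pos': [0.4857, -0.0022, 0.209], 'contact_force': [0.3614, -0.4099, 11.2158], 'wrist_torque': [0.0023, 0.0397, -0.0924], 'opening': 0.5979, 'grip_force': 61.6485} q6 8.99
```

Emit:
carry_out(
  moves=[
    {"fingers": 48, "delta_pos": [0, 0, 0.005], "rot": [0, 0, -0.2]},
    {"fingers": 48, "delta_pos": [0, 0, 0], "rot": [0, 0, -0.3]},
    {"fingers": 48, "delta_pos": [0, 0, 0], "rot": [0, 0, -0.3]},
    {"fingers": 48, "delta_pos": [0, 0, 0], "rot": [0, 0, -0.3]},
    {"fingers": 48, "delta_pos": [0, 0, 0], "rot": [0, 0, -0.3]},
    {"fingers": 48, "delta_pos": [0, 0, 0], "rot": [0, 0, -0.1]},
    {"fingers": 48, "delta_pos": [0, 0, 0], "rot": [0, 0, 0]},
    {"fingers": 48, "delta_pos": [0, 0, 0], "rot": [0, 0, 0]},
  ],
)

```text
clock: 11.07
tool_pos: [0.4858, -0.0023, 0.2089]
orientation: [0.707, 0.707, 0.001, 0.001]
contact_force: [-0.6, -1.1, 12.5]
opening: 0.597
grip_force: 61.9
```

```bash
python3 st.py
```

```text
{'clock': 11.0667, 'tool_pos': [0.4858, -0.0023, 0.2089], 'contact_force': [-0.5887, -1.0524, 12.5269], 'wrist_torque': [-0.1501, 0.108, -0.2409], 'opening': 0.5973, 'grip_force': 61.8607} q6 0.0
```

Torque about z is rising (−0.24 N m) and so is Fz, so the teeth have caught at q6 around 5–9°. From here I'll raise the hand with the thread as I turn.

Emit:
carry_out(
  moves=[
    {"fingers": 48, "delta_pos": [0, 0, -0.006], "rot": [0, 0, -0.2]},
    {"fingers": 48, "delta_pos": [0, 0, -0.004], "rot": [0, 0, -0.3]},
    {"fingers": 48, "delta_pos": [0, 0, -0.004], "rot": [0, 0, -0.3]},
    {"fingers": 48, "delta_pos": [0, 0, -0.004], "rot": [0, 0, -0.3]},
    {"fingers": 48, "delta_pos": [0, 0, -0.004], "rot": [0, 0, -0.3]},
    {"fingers": 48, "delta_pos": [0, 0, 0], "rot": [0, 0, -0.1]},
    {"fingers": 48, "delta_pos": [0, 0, 0], "rot": [0, 0, 0]},
    {"fingers": 48, "delta_pos": [0, 0, 0], "rot": [0, 0, 0]},
  ],
)

```text
clock: 11.73
tool_pos: [0.4858, -0.0023, 0.2097]
orientation: [0.649, 0.76, 0.001, 0.001]
contact_force: [-0.3, -0.8, 13.0]
opening: 0.593
grip_force: 61.8
```

```bash
python3 st.py
```

```text
{'clock': 11.7333, 'tool_pos': [0.4858, -0.0023, 0.2097], 'contact_force': [-0.2698, -0.7827, 12.9992], 'wrist_torque': [-0.1488, 0.0163, -0.124], 'opening': 0.5934, 'grip_force': 61.7546} q6 -9.0
```

Emit:
carry_out(
  moves=[
    {"fingers": 48, "delta_pos": [0, 0, -0.007], "rot": [0, 0, -0.2]},
    {"fingers": 48, "delta_pos": [0, 0, -0.005], "rot": [0, 0, -0.3]},
    {"fingers": 48, "delta_pos": [0, 0, -0.004], "rot": [0, 0, -0.3]},
    {"fingers": 48, "delta_pos": [0, 0, -0.004], "rot": [0, 0, -0.3]},
    {"fingers": 48, "delta_pos": [0, 0, -0.004], "rot": [0, 0, -0.3]},
    {"fingers": 48, "delta_pos": [0, 0, 0], "rot": [0, 0, -0.1]},
    {"fingers": 48, "delta_pos": [0, 0, 0], "rot": [0, 0, 0]},
    {"fingers": 48, "delta_pos": [0, 0, 0], "rot": [0, 0, 0]},
  ],
)

```text
clock: 12.4
tool_pos: [0.4857, -0.0023, 0.2106]
orientation: [0.588, 0.809, 0.001, 0.001]
contact_force: [0.4, -1.0, 10.4]
opening: 0.599
grip_force: 61.6
```

```bash
python3 st.py
```

```text
{'clock': 12.4, 'tool_pos': [0.4857, -0.0023, 0.2106], 'contact_force': [0.4418, -0.9539, 10.3829], 'wrist_torque': [-0.0952, -0.0243, -0.1084], 'opening': 0.5989, 'grip_force': 61.5751} q6 -18.0
```

Emit:
carry_out(
  moves=[
    {"fingers": 48, "delta_pos": [0, 0, 0], "rot": [0, 0, -0.2]},
    {"fingers": 48, "delta_pos": [0, 0, -0.002], "rot": [0, 0, -0.3]},
    {"fingers": 48, "delta_pos": [0, 0, -0.003], "rot": [0, 0, -0.3]},
    {"fingers": 48, "delta_pos": [0, 0, -0.003], "rot": [0, 0, -0.3]},
    {"fingers": 48, "delta_pos": [0, 0, -0.003], "rot": [0, 0, -0.3]},
    {"fingers": 48, "delta_pos": [0, 0, 0], "rot": [0, 0, -0.1]},
    {"fingers": 48, "delta_pos": [0, 0, 0], "rot": [0, 0, 0]},
    {"fingers": 48, "delta_pos": [0, 0, 0], "rot": [0, 0, 0]},
  ],
)

```text
clock: 13.07
tool_pos: [0.4859, -0.0023, 0.2112]
orientation: [0.523, 0.853, 0.001, 0.001]
contact_force: [0.4, -1.4, 13.8]
opening: 0.597
grip_force: 61.9
```

```bash
python3 st.py
```

```text
{'clock': 13.0667, 'tool_pos': [0.4859, -0.0023, 0.2112], 'contact_force': [0.4115, -1.385, 13.7967], 'wrist_torque': [-0.1108, -0.0307, -0.1554], 'opening': 0.5968, 'grip_force': 61.8717} q6 -27.0
```

Emit:
carry_out(
  moves=[
    {"fingers": 48, "delta_pos": [0, 0, -0.007], "rot": [0, 0, -0.2]},
    {"fingers": 48, "delta_pos": [0, 0, -0.004], "rot": [0, 0, -0.3]},
    {"fingers": 48, "delta_pos": [0, 0, -0.004], "rot": [0, 0, -0.3]},
    {"fingers": 48, "delta_pos": [0, 0, -0.004], "rot": [0, 0, -0.3]},
    {"fingers": 48, "delta_pos": [0, 0, -0.003], "rot": [0, 0, -0.3]},
    {"fingers": 48, "delta_pos": [0, 0, 0], "rot": [0, 0, -0.1]},
    {"fingers": 48, "delta_pos": [0, 0, 0], "rot": [0, 0, 0]},
    {"fingers": 48, "delta_pos": [0, 0, 0], "rot": [0, 0, 0]},
  ],
)

```text
clock: 13.73
tool_pos: [0.4857, -0.0022, 0.212]
orientation: [0.454, 0.891, 0.0, 0.001]
contact_force: [-1.2, -0.3, 11.7]
opening: 0.596
grip_force: 61.7
```

```bash
python3 st.py
```

```text
{'clock': 13.7333, 'tool_pos': [0.4857, -0.0022, 0.212], 'contact_force': [-1.2266, -0.3131, 11.6607], 'wrist_torque': [-0.0894, 0.0635, -0.0598], 'opening': 0.5961, 'grip_force': 61.7349} q6 -36.01
```

Emit:
carry_out(
  moves=[
    {"fingers": 48, "delta_pos": [0, 0, -0.003], "rot": [0, 0, -0.2]},
    {"fingers": 48, "delta_pos": [0, 0, -0.003], "rot": [0, 0, -0.3]},
    {"fingers": 48, "delta_pos": [0, 0, 0], "rot": [0, 0, -0.3]},
    {"fingers": 48, "delta_pos": [0, 0, 0], "rot": [0, 0, -0.2]},
    {"fingers": 48, "delta_pos": [0, 0, 0], "rot": [0, 0, 0]},
    {"fingers": 48, "delta_pos": [0, 0, 0], "rot": [0, 0, 0]},
    {"fingers": 48, "delta_pos": [0, 0, 0], "rot": [0, 0, 0]},
    {"fingers": 48, "delta_pos": [0, 0, 0], "rot": [0, 0, 0]},
  ],
)

```text
clock: 14.4
tool_pos: [0.4857, -0.0023, 0.2121]
orientation: [0.407, 0.914, 0.0, 0.001]
contact_force: [0.2, 0.6, 9.7]
opening: 0.595
grip_force: 61.5
```

```bash
python3 st.py
```

```text
{'clock': 14.4, 'tool_pos': [0.4857, -0.0023, 0.2121], 'contact_force': [0.1881, 0.633, 9.686], 'wrist_torque': [-0.0828, -0.0569, -0.0447], 'opening': 0.5954, 'grip_force': 61.4961} q6 -42.0
```

Level now, with the climb ended near q6 ≈ −38. I'm aiming for q6 ≈ −60.

Emit:
carry_out(
  moves=[
    {"fingers": 48, "delta_pos": [0, 0, 0.01], "rot": [0, 0, -0.2]},
    {"fingers": 48, "delta_pos": [0, 0, 0.005], "rot": [0, 0, -0.3]},
    {"fingers": 48, "delta_pos": [0, 0, 0], "rot": [0, 0, -0.3]},
    {"fingers": 48, "delta_pos": [0, 0, 0], "rot": [0, 0, -0.3]},
    {"fingers": 48, "delta_pos": [0, 0, 0], "rot": [0, 0, -0.3]},
    {"fingers": 48, "delta_pos": [0, 0, 0], "rot": [0, 0, -0.3]},
    {"fingers": 48, "delta_pos": [0, 0, 0], "rot": [0, 0, -0.1]},
    {"fingers": 48, "delta_pos": [0, 0, 0], "rot": [0, 0, 0]},
  ],
)

```text
clock: 15.07
tool_pos: [0.4859, -0.0022, 0.2117]
orientation: [0.319, 0.948, 0.0, 0.001]
contact_force: [-0.4, 0.1, 13.2]
opening: 0.598
grip_force: 61.9
```

```bash
python3 st.py
```

```text
{'clock': 15.0667, 'tool_pos': [0.4859, -0.0022, 0.2117], 'contact_force': [-0.4224, 0.1219, 13.2167], 'wrist_torque': [-0.0767, 0.0087, -0.1042], 'opening': 0.5983, 'grip_force': 61.9042} q6 -52.85
```

Emit:
carry_out(
  moves=[
    {"fingers": 48, "delta_pos": [0, 0, -0.005], "rot": [0, 0, -0.2]},
    {"fingers": 48, "delta_pos": [0, 0, 0], "rot": [0, 0, -0.3]},
    {"fingers": 48, "delta_pos": [0, 0, 0], "rot": [0, 0, -0.3]},
    {"fingers": 48, "delta_pos": [0, 0, 0], "rot": [0, 0, -0.3]},
    {"fingers": 48, "delta_pos": [0, 0, 0], "rot": [0, 0, -0.1]},
    {"fingers": 48, "delta_pos": [0, 0, 0], "rot": [0, 0, 0]},
    {"fingers": 48, "delta_pos": [0, 0, 0], "rot": [0, 0, 0]},
    {"fingers": 48, "delta_pos": [0, 0, 0], "rot": [0, 0, 0]},
  ],
)

```text
clock: 15.73
tool_pos: [0.4858, -0.0022, 0.2118]
orientation: [0.259, 0.966, 0.0, 0.001]
contact_force: [-0.4, -0.5, 11.7]
opening: 0.6
grip_force: 61.7
```

```bash
python3 st.py
```

```text
{'clock': 15.7333, 'tool_pos': [0.4858, -0.0022, 0.2118], 'contact_force': [-0.403, -0.5305, 11.6969], 'wrist_torque': [-0.0088, -0.0522, -0.079], 'opening': 0.6001, 'grip_force': 61.6804} q6 -60.0
```

Lift test: 6 mm up, slowly.

Emit:
carry_out(
  moves=[
    {"fingers": 48, "delta_pos": [0, 0, -0.025], "rot": [0, 0, 0]},
    {"fingers": 48, "delta_pos": [0, 0, -0.025], "rot": [0, 0, 0]},
    {"fingers": 48, "delta_pos": [0, 0, -0.025], "rot": [0, 0, 0]},
    {"fingers": 48, "delta_pos": [0, 0, -0.025], "rot": [0, 0, 0]},
    {"fingers": 48, "delta_pos": [0, 0, -0.025], "rot": [0, 0, 0]},
    {"fingers": 48, "delta_pos": [0, 0, -0.025], "rot": [0, 0, 0]},
    {"fingers": 48, "delta_pos": [0, 0, 0], "rot": [0, 0, 0]},
    {"fingers": 48, "delta_pos": [0, 0, 0], "rot": [0, 0, 0]},
  ],
)

```text
clock: 16.4
tool_pos: [0.4849, -0.0022, 0.2169]
orientation: [0.259, 0.966, -0.0, -0.0]
contact_force: [-0.5, -0.4, 0.0]
opening: 0.599
grip_force: 62.3
```

```bash
python3 st.py
```

```text
{'clock': 16.4, 'tool_pos': [0.4849, -0.0022, 0.2169], 'contact_force': [-0.534, -0.4492, 0.0075], 'wrist_torque': [-0.004, -0.0374, 0.0772], 'opening': 0.5986, 'grip_force': 62.3255} q6 -60.0
```

Emit:
carry_out(
  moves=[
    {"fingers": 48, "delta_pos": [0, 0, -0.025], "rot": [0, 0, 0]},
    {"fingers": 48, "delta_pos": [0, 0, -0.025], "rot": [0, 0, 0]},
    {"fingers": 48, "delta_pos": [0, 0, -0.025], "rot": [0, 0, 0]},
    {"fingers": 48, "delta_pos": [0, 0, 0], "rot": [0, 0, 0]},
    {"fingers": 48, "delta_pos": [0, 0, 0], "rot": [0, 0, 0]},
    {"fingers": 48, "delta_pos": [0, 0, 0], "rot": [0, 0, 0]},
    {"fingers": 48, "delta_pos": [0, 0, 0], "rot": [0, 0, 0]},
    {"fingers": 48, "delta_pos": [0, 0, 0], "rot": [0, 0, 0]},
  ],
)

```text
clock: 17.07
tool_pos: [0.485, -0.0022, 0.2199]
orientation: [0.259, 0.966, -0.0, -0.0]
contact_force: [-0.0, -1.3, -0.7]
opening: 0.593
grip_force: 62.4
```

```bash
python3 st.py
```

```text
{'clock': 17.0667, 'tool_pos': [0.485, -0.0022, 0.2199], 'contact_force': [-0.0106, -1.2848, -0.7088], 'wrist_torque': [-0.0114, -0.0232, -0.0277], 'opening': 0.5927, 'grip_force': 62.3835} q6 -60.0
```

Fz = −0.7 N is only the cap's weight, so it is free. Lifting clear.

Emit:
carry_out(
  moves=[
    {"fingers": 48, "delta_pos": [0, 0, -0.1], "rot": [0, 0, 0]},
    {"fingers": 48, "delta_pos": [0, 0, -0.2], "rot": [0, 0, 0]},
    {"fingers": 48, "delta_pos": [0, 0, -0.3], "rot": [0, 0, 0]},
    {"fingers": 48, "delta_pos": [0, 0, -0.4], "rot": [0, 0, 0]},
    {"fingers": 48, "delta_pos": [0, 0, -0.4], "rot": [0, 0, 0]},
    {"fingers": 48, "delta_pos": [0, 0, -0.3], "rot": [0, 0, 0]},
    {"fingers": 48, "delta_pos": [0, 0, -0.2], "rot": [0, 0, 0]},
    {"fingers": 48, "delta_pos": [0, 0, 0], "rot": [0, 0, 0]},
  ],
)

```text
clock: 17.73
tool_pos: [0.4857, -0.0022, 0.2979]
orientation: [0.259, 0.966, 0.0, 0.001]
contact_force: [1.0, -0.0, -0.7]
opening: 0.598
grip_force: 62.4
```

```bash
python3 st.py; python3 - <<'E'
from h import *
a=save('scene','s2.png');b=save('side','d2.png')
c=np.hstack([cv2.resize(a[130:330,210:370],(400,500)),cv2.resize(b[100:300,310:470],(400,500))]);cv2.imwrite('pics/c3.png',c[:,:,::-1])
E
```

```text
{'clock': 17.7333, 'tool_pos': [0.4857, -0.0022, 0.2979], 'contact_force': [0.9989, -0.0062, -0.6865], 'wrist_torque': [0.0194, 0.066, -0.0354], 'opening': 0.5981, 'grip_force': 62.3839} q6 -60.0
```

View pics/c3.png

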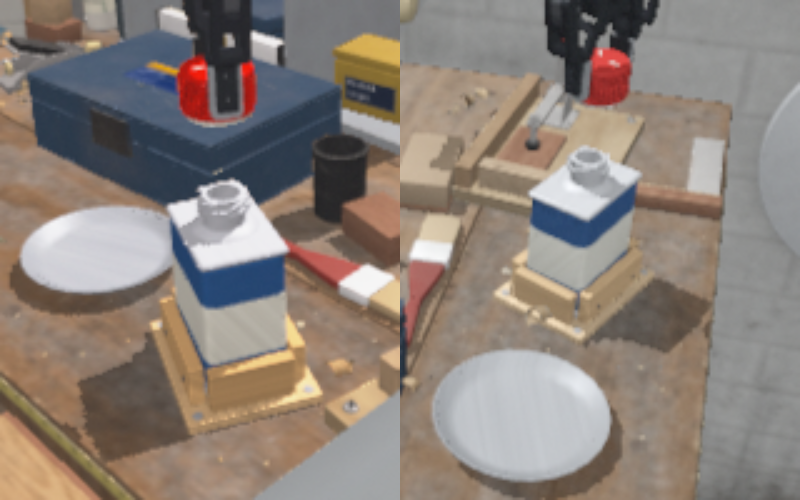

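The views show the cap free in the fingers, the neck bare, the tin upright in its cradle and the dish fully visible in the side view. Refitting the dish before moving.

```bash
python3 - <<'E'
from m import *
from scipy.optimize import least_squares
T=np.linspace(0,2*np.pi,120)
im=cv2.imread('pics/d2.png')[:,:,::-1].copy()
# side extents of the rim from crop c3 (2.5x, origin 310,100): left 432 right 611 top 350 bottom ~470 (rim)
ex=np.array([310+(432-400)/2.5,100+350/2.5,310+(611-400)/2.5]);print(ex)
g=lambda v:(lambda p:np.array([p[:,0].min(),p[:,1].min(),p[:,0].max()])-ex)(proj('side',[(v[0]+.0755*np.cos(q),v[1]+.0755*np.sin(q),.019) for q in T]))
q=least_squares(g,[.5,.19]);print('side dish',q.x,q.fun)
es=np.array([210+20/2.5,130+207/2.5])
g=lambda v:(lambda p:np.array([p[:,0].min(),p[:,1].min()])-es)(proj('scene',[(v[0]+.0755*np.cos(q),v[1]+.0755*np.sin(q),.019) for q in T]))
q=least_squares(g,[.5,.19]);print('scene dish',q.x,q.fun)
print('box corner side', onz('side',(285,357),0),onz('side',(313,213),.05))
E
```

```text
[322.8 240.  394.4]
side dish [0.49721271 0.1973273 ] [-0.04630767 -0.01025998  0.04564487]
scene dish [0.49861075 0.18984707] [ 0.00000000e+00 -2.84217094e-14]
box corner side [0.5782591  0.43146835] [0.62827306 0.0947493 ]
```

Dish is at about (0.499, 0.195). Carrying the cap over it.

Emit:
carry_out(
  moves=[
    {"fingers": 48, "delta_pos": [0.15, 0.31, 0], "rot": [0, 0, 0]},
    {"fingers": 48, "delta_pos": [0.3, 0.61, 0], "rot": [0, 0, 0]},
    {"fingers": 48, "delta_pos": [0.4, 0.81, 0], "rot": [0, 0, 0]},
    {"fingers": 48, "delta_pos": [0.4, 0.81, 0], "rot": [0, 0, 0]},
    {"fingers": 48, "delta_pos": [0.4, 0.82, 0], "rot": [0, 0, 0]},
    {"fingers": 48, "delta_pos": [0.3, 0.61, 0], "rot": [0, 0, 0]},
    {"fingers": 48, "delta_pos": [0.22, 0.46, 0], "rot": [0, 0, 0]},
    {"fingers": 48, "delta_pos": [0, 0, 0], "rot": [0, 0, 0]},
  ],
)

```text
clock: 18.5
tool_pos: [0.4982, 0.1979, 0.2949]
orientation: [0.258, 0.966, 0.0, -0.001]
contact_force: [-0.6, -1.1, -1.3]
opening: 0.594
grip_force: 62.5
```

Emit:
carry_out(
  moves=[
    {"fingers": 48, "delta_pos": [0, 0, 0.3], "rot": [0, 0, 0]},
    {"fingers": 48, "delta_pos": [0, 0, 0.7], "rot": [0, 0, 0]},
    {"fingers": 48, "delta_pos": [0, 0, 0.9], "rot": [0, 0, 0]},
    {"fingers": 48, "delta_pos": [0, 0, 0.9], "rot": [0, 0, 0]},
    {"fingers": 48, "delta_pos": [0, 0, 0.8], "rot": [0, 0, 0]},
    {"fingers": 48, "delta_pos": [0, 0, 0.6], "rot": [0, 0, 0]},
    {"fingers": 48, "delta_pos": [0, 0, 0.3], "rot": [0, 0, 0]},
    {"fingers": 48, "delta_pos": [0, 0, 0.1], "rot": [0, 0, 0]},
  ],
)

```text
clock: 19.17
tool_pos: [0.4967, 0.1937, 0.109]
orientation: [0.259, 0.966, -0.001, -0.002]
contact_force: [-2.0, -0.1, -1.1]
opening: 0.593
grip_force: 62.6
```

```bash
python3 - <<'E'
from h import *
b=save('side','d3.png');c=cv2.resize(b[150:310,280:440],(560,560));cv2.imwrite('pics/c4.png',c[:,:,::-1])
E
python3 st.py
```

```text
{'clock': 19.2167, 'tool_pos': [0.4971, 0.1938, 0.1096], 'contact_force': [-0.6797, -0.2372, -0.9433], 'wrist_torque': [0.004, 0.0333, 0.023], 'opening': 0.5941, 'grip_force': 62.5807} q6 -59.98
```

View pics/c4.png

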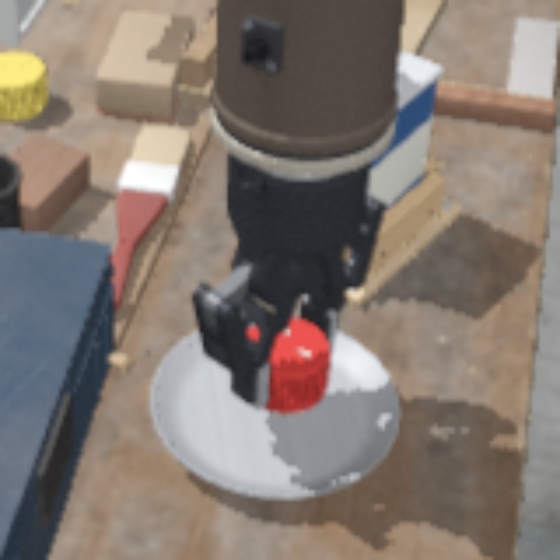

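The cap hangs upright over the middle of the dish, about 22 mm up. Lowering to just above the floor, then feeling for contact.

Emit:
carry_out(
  moves=[
    {"fingers": 48, "delta_pos": [0, 0, 0.1], "rot": [0, 0, 0]},
    {"fingers": 48, "delta_pos": [0, 0, 0.1], "rot": [0, 0, 0]},
    {"fingers": 48, "delta_pos": [0, 0, 0.1], "rot": [0, 0, 0]},
    {"fingers": 48, "delta_pos": [0, 0, 0.1], "rot": [0, 0, 0]},
    {"fingers": 48, "delta_pos": [0, 0, 0.05], "rot": [0, 0, 0]},
    {"fingers": 48, "delta_pos": [0, 0, 0.025], "rot": [0, 0, 0]},
    {"fingers": 48, "delta_pos": [0, 0, 0], "rot": [0, 0, 0]},
    {"fingers": 48, "delta_pos": [0, 0, 0], "rot": [0, 0, 0]},
  ],
)

```text
clock: 19.88
tool_pos: [0.4985, 0.1947, 0.093]
orientation: [0.259, 0.966, 0.0, 0.0]
contact_force: [-0.3, 0.2, -0.7]
opening: 0.597
grip_force: 62.6
```

Emit:
carry_out(
  moves=[
    {"fingers": 48, "delta_pos": [0, 0, 0.02], "rot": [0, 0, 0]},
    {"fingers": 48, "delta_pos": [0, 0, 0.02], "rot": [0, 0, 0]},
    {"fingers": 48, "delta_pos": [0, 0, 0.02], "rot": [0, 0, 0]},
    {"fingers": 48, "delta_pos": [0, 0, 0.02], "rot": [0, 0, 0]},
    {"fingers": 48, "delta_pos": [0, 0, 0], "rot": [0, 0, 0]},
    {"fingers": 48, "delta_pos": [0, 0, 0], "rot": [0, 0, 0]},
    {"fingers": 48, "delta_pos": [0, 0, 0], "rot": [0, 0, 0]},
    {"fingers": 48, "delta_pos": [0, 0, 0], "rot": [0, 0, 0]},
  ],
)

```text
clock: 20.55
tool_pos: [0.4984, 0.1947, 0.0897]
orientation: [0.259, 0.966, -0.0, -0.0]
contact_force: [-0.4, 0.2, -0.4]
opening: 0.596
grip_force: 62.6
```

Emit:
carry_out(
  moves=[
    {"fingers": 48, "delta_pos": [0, 0, 0.015], "rot": [0, 0, 0]},
    {"fingers": 48, "delta_pos": [0, 0, 0.015], "rot": [0, 0, 0]},
    {"fingers": 48, "delta_pos": [0, 0, 0.015], "rot": [0, 0, 0]},
    {"fingers": 48, "delta_pos": [0, 0, 0.015], "rot": [0, 0, 0]},
    {"fingers": 48, "delta_pos": [0, 0, 0], "rot": [0, 0, 0]},
    {"fingers": 48, "delta_pos": [0, 0, 0], "rot": [0, 0, 0]},
    {"fingers": 48, "delta_pos": [0, 0, 0], "rot": [0, 0, 0]},
    {"fingers": 48, "delta_pos": [0, 0, 0], "rot": [0, 0, 0]},
  ],
)

```text
clock: 21.22
tool_pos: [0.4984, 0.1947, 0.0874]
orientation: [0.259, 0.966, -0.0, 0.0]
contact_force: [0.9, 0.6, -0.8]
opening: 0.593
grip_force: 62.6
```

Emit:
carry_out(
  moves=[
    {"fingers": 48, "delta_pos": [0, 0, 0.01], "rot": [0, 0, 0]},
    {"fingers": 48, "delta_pos": [0, 0, 0.01], "rot": [0, 0, 0]},
    {"fingers": 48, "delta_pos": [0, 0, 0.01], "rot": [0, 0, 0]},
    {"fingers": 48, "delta_pos": [0, 0, 0.01], "rot": [0, 0, 0]},
    {"fingers": 48, "delta_pos": [0, 0, 0], "rot": [0, 0, 0]},
    {"fingers": 48, "delta_pos": [0, 0, 0], "rot": [0, 0, 0]},
    {"fingers": 48, "delta_pos": [0, 0, 0], "rot": [0, 0, 0]},
    {"fingers": 48, "delta_pos": [0, 0, 0], "rot": [0, 0, 0]},
  ],
)

```text
clock: 21.88
tool_pos: [0.4984, 0.1947, 0.086]
orientation: [0.259, 0.966, 0.0, 0.0]
contact_force: [-1.0, -1.2, 6.2]
opening: 0.593
grip_force: 63.2
```

Contact at 6 N. Opening slowly and backing off straight up.

Emit:
carry_out(
  moves=[
    {"fingers": 48, "delta_pos": [0, 0, -0.005], "rot": [0, 0, 0]},
    {"fingers": 52, "delta_pos": [0, 0, 0], "rot": [0, 0, 0]},
    {"fingers": 54, "delta_pos": [0, 0, 0], "rot": [0, 0, 0]},
    {"fingers": 57, "delta_pos": [0, 0, 0], "rot": [0, 0, 0]},
    {"fingers": 62, "delta_pos": [0, 0, 0], "rot": [0, 0, 0]},
    {"fingers": 70, "delta_pos": [0, 0, 0], "rot": [0, 0, 0]},
    {"fingers": 80, "delta_pos": [0, 0, 0], "rot": [0, 0, 0]},
    {"fingers": 80, "delta_pos": [0, 0, 0], "rot": [0, 0, 0]},
  ],
)

```text
clock: 22.55
tool_pos: [0.4984, 0.1947, 0.0859]
orientation: [0.259, 0.966, -0.0, -0.0]
contact_force: [-0.2, -0.9, -0.4]
opening: 0.936
grip_force: 0.0
```

Emit:
carry_out(
  moves=[
    {"fingers": 80, "delta_pos": [0, 0, -0.1], "rot": [0, 0, 0]},
    {"fingers": 80, "delta_pos": [0, 0, -0.3], "rot": [0, 0, 0]},
    {"fingers": 80, "delta_pos": [0, 0, -0.5], "rot": [0, 0, 0]},
    {"fingers": 80, "delta_pos": [0, 0, -0.7], "rot": [0, 0, 0]},
    {"fingers": 80, "delta_pos": [0, 0, -0.7], "rot": [0, 0, 0]},
    {"fingers": 80, "delta_pos": [0, 0, -0.5], "rot": [0, 0, 0]},
    {"fingers": 80, "delta_pos": [0, 0, -0.3], "rot": [0, 0, 0]},
    {"fingers": 80, "delta_pos": [0, 0, 0], "rot": [0, 0, 0]},
  ],
)

```text
clock: 23.22
tool_pos: [0.4995, 0.1951, 0.2129]
orientation: [0.259, 0.966, 0.001, 0.002]
contact_force: [0.8, -0.3, 0.3]
opening: 0.939
grip_force: 0.0
```

```bash
python3 st.py; python3 - <<'E'
from h import *
b=save('side','d4.png');b=save('scene','s4.png');d=cv2.imread('pics/d4.png')[:,:,::-1]
c=np.hstack([cv2.resize(b[180:320,200:340],(400,400)),cv2.resize(d[150:310,300:460],(400,400))]);cv2.imwrite('pics/c5.png',c[:,:,::-1])
E
```

```text
{'clock': 23.2167, 'tool_pos': [0.4995, 0.1951, 0.2129], 'contact_force': [0.8147, -0.3106, 0.3293], 'wrist_torque': [0.0193, -0.0309, 0.0172], 'opening': 0.9391, 'grip_force': 0.0} q6 -60.0
```

View pics/c5.png

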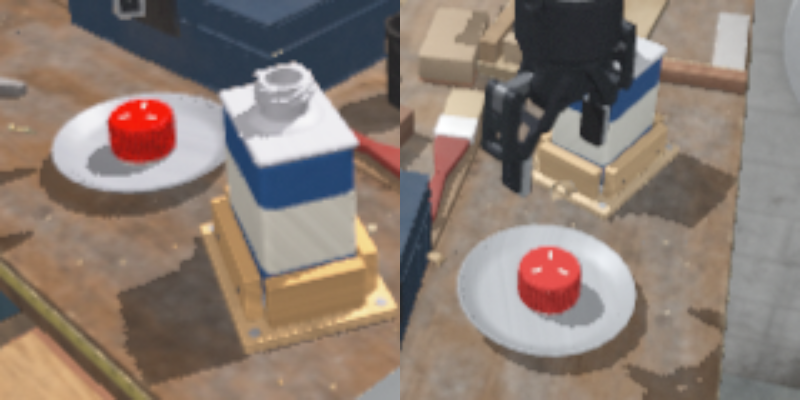

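The cap stands flat near the dish's centre at side crop (549,279), the tin is upright in its cradle, and the gripper is clear. Handing in.

```bash
python3 -c "
from bench import bot
print(bot.hand_in())"
```

```text
the job is handed in; nothing more can be done
None
```

The thinner tin is open: the red cap came free under pressure and stands open side down, flat near the middle of the dish, with the tin upright in its cradle; I handed the job in at about 23 s, and the interface returned no verdict.

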